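# Set up the folding bedside lamp

### The arm

A 7-joint arm with a two-finger parallel gripper is mounted at the origin on the work surface. World frame = base frame: x ahead of the robot, y to its left, z up, the work surface at z = 0. Lengths are in m, angles in rad, forces in N, time in s.
With the tool pointing down it reaches from about 0.4 to 0.925 m from the base axis. Payload 4.1 kg.
Tool frame: the origin (TCP) lies midway between the tips of the shut fingers; the grasp point (between the pads) lies robot.grasp_offset behind it (robot.grasp_offset is the distance from the TCP to the grasp point, in m); z points along the fingers, y is the line along which they close (so a half turn about z gives the same grasp; the last joint's range is limited). The gripper opens to 85 mm and grips with 20 to 120 N. Pads are 22 mm wide; open, the fingers measure 114 mm over their backs; the gripper's body (76 mm by 85 mm) begins 54 mm behind the grasp point. The pads swing forward as they close: fully open they stand 13 mm farther back than shut.
Start: joints at [1.043, 0.398, 0.045, 1.537, -0.019, 1.207, -0.051], TCP at [0.27, -0.591, 0.205] pointing down, gripper open.
Joint ranges: [-2.82, 2.82], [-0.49, 2.23], [-1.37, 1.46], [0, 2.46], [-1.36, 4.5], [0.23, 2], [-2.94, 2.94]. Speed limits (rad/s): [2.57, 2.57, 3.14, 3.14, 3.14, 3.14, 3.14].

### API

Orientations are given as a unit quaternion [w, x, y, z].
In Python, from workcell import robot gives the robot as it stands.
- The arm moves only by the shell command python3 -m crank 'ROWS' [FORCE]. ROWS is JSON, a list of rows, each a list of 3 entries, a list of its own where there are three numbers: the shift along the tool's x, y, z in cm, then the turn about the tool's z in degrees, then the gripper's target within -1 to 1 (fully open at 1, half-way at 0, shut at -1). In form: [[[dx, dy, dz], turn, hand], ...]. A call has 1 to 5 rows; each row is the pose to reach, as a shift and turn from the pose commanded when the call began, along the tool's axes at that moment; what a row does not reach only later rows make up. A row lasts 1/8 s, in which the tool goes at most 62.5 mm and 10.7 degrees, less where a joint would pass 70% of its speed; a pose out of reach is approached as far as the arm can. A call with a gripper value outside its range is refused whole. The fingers move at their own pace and stop on an object; FORCE is the grip in N (left out, the last holds). Time passes only in rows, so rows that repeat a pose let the fingers close. It gives the time, the measured TCP pose, the force, the opening and the grip force at its end, in the units of the state.
- robot.get_state(): the state, without advancing time (a new reading comes with each control period).
- robot.read_camera(name): name is "scene" or "top" or "wrist"; returns (picture, depth): 480x640x3 uint8, red, green, blue; 480x640 float32, m along the optical axis (not along the pixel's ray), 0 where there is no reading.
- robot.camera_model(name): a dict with "fx", "fy", "cx", "cy" (pixels), "dist_coeffs" ([k1, k2, p1, p2, k3] as OpenCV has them; the pictures are not rectified), "world_from_camera" (4x4, takes a point from camera to world coordinates). Camera axes: x right, y down, z forward; pixel columns grow to the right and rows downward; lengths in m; the calibration is good to about 2 mm. A picture is of the moment at which its call begins: read the wrist's pose just before it. camera_model takes no time and is no camera call; for the wrist camera it gives the pose at the moment of the call.
- robot.finish_job(): hands the job in; it is judged then, once.
The state is a dict: "time": time; "joint_pos": joint angles; "dq": joint speeds; "tau": joint torques, N m; "position": TCP position; "tcp_rot": TCP orientation; "ft_force": force on the tool from outside, world axes, zero at the start; "moment": the same for the moment, N m; "opening": opening from 0.0 (shut) to 1.0 (fully open); "finger_force": force on a finger pad.
Only numpy, scipy, OpenCV 4.12 (cv2) and the standard library are available. Lean on these libraries where they do the work, as an engineer would, in place of code of your own. Each camera call takes 0.05 s, during which the arm holds its last target. There are 200 camera calls.

### The job

Set up the folding lamp for tonight's reading: stand its arm straight up and swing its light panel out level, away from the arm and over the front of its base. The steel cup is in the panel's way, so put it upright on the white coaster. Don't drop or tip the cup, and leave the other things on the nightstand where they are.

Things in the scene. Friction and masses are not known exactly. Their poses are not given: they have to be found in the camera images.
- lamp: Folding aluminium LED panel lamp; its heavy base stays put when pushed. Origin on the table below the lower hinge; x = the front, where the panel swings out; y = along both hinge axes; z up. Base slab: x -45 to 70, y -65 to 65 mm, 18 mm high; two hinge ears (y -27 to 27, x -11 to 11 mm) up to z 56 mm. Lower hinge axis at x 0, z 44 mm.
- lamp_arm (a joint): Lower hinge, rad: the arm's angle from lying flat over the base's front (0); pi/2 = straight up, more = leaning to the back; stops at 0 and 2.5. The arm is a bar 24 mm wide (along y), 12 mm thick, 215 mm long from the lower hinge axis to its top end. Stiff friction hinge, stays where it is left: about 1.5 N m to move it, some 7 N of push at the top.
- lamp_head (a joint): Upper hinge, rad: the panel's angle from lying folded along the arm's front face (0, free edge down); grows as the free edge swings out to the front and up, pi/2 = square to the arm; stops at 0 and 2.7. Level when both joint values add up to pi. Friction hinge, 0.25 N m, stays where left. With the arm upright the upper hinge axis is at lamp x 14 mm, z 259 mm (its knuckle's top: 267 mm).
- lamp_top (a point): Top end of the arm on its middle line, 215 mm from the lower hinge axis; the point's x axis runs up along the arm, its y axis along the hinge.
- panel_edge (a point): Middle of the light panel's free edge, 190 mm from the upper hinge axis. Site x runs from the hinge out to this edge; z is normal to the panel's back (up when level, light face down). Panel 112 mm wide (along the hinge), 10 mm thick: it stands out 44 mm past the arm on both sides. Arm upright and panel folded: this edge hangs 69 mm above the table.
- cup: Stainless steel tumbler, 120 mm tall, 66 mm across the rim, 58 mm across the foot, about 0.2 kg, standing on the table just in front of the lamp. Origin at the centre of its underside, z up.
- coaster: Round white ceramic coaster, 96 mm across, 8 mm thick, loose on the table. Origin at the centre of its underside.
- organizer: Blue pill organizer with seven lids, 48 x 212 x 28 mm (long side along its y), lying near the far edge. Origin at the centre of its underside.
- glasses_case: Black hinged eyeglass case, 60 x 158 x 41 mm (long side along its y), near the far edge. Origin at the centre of its underside.
- flashlight: Aluminium flashlight lying down, 125 mm long (along its y), 34 mm across its six-sided head (corners 39 mm), near the far edge. Origin under its middle.
- pill_bottle: Amber pill bottle with a white cap, 42 mm across, 73 mm tall, standing beside the cup. Origin at the centre of its underside.
- lotion: White lotion pump bottle, 62 mm across, 168 mm tall with its pump (spout reaches 33 mm from the axis), standing next to the coaster. Origin at the centre of its underside.
- cream_jar: White cream jar with an aluminium lid, 67 mm across, 52 mm tall, next to the coaster. Origin at the centre of its underside.
- tissue_box: Cardboard tissue box, 112 x 112 x 122 mm with a tissue standing 30 mm out of its top, behind the lamp. Origin at the centre of its underside.

How it is judged:
By the outcome, as a careful person would: the job done as asked, in the order asked, and still so for the second after the job is handed in, with the robot touching nothing.
It also fails if it takes over 72 s, if anything falls off the work surface, if the arm or the gripper's body presses on something with over 40 N, if the wrist force passes 120 N, or if a joint passes its speed limit or range.

## Working session

There is one attempt and no reset: what is moved stays moved. The work goes in short steps, Python scripts to look and compute and a shell command to move; the robot and the scene stay as the last step left them, time stands still between calls to the robot, and variables do not carry over. Pictures are saved under pics/ and viewed, at most 10 in all, crops included, and the job is handed in when it is done.

```bash
mkdir -p pics; ls
cat > h.py <<'E'
import numpy as np, cv2
from workcell import robot
def snap(n,f):
    m=robot.camera_model(n); p,d=robot.read_camera(n)
    cv2.imwrite(f'pics/{f}.png',p[:,:,::-1]); np.savez(f'pics/{f}.npz',d=d,T=m['world_from_camera'],K=[m['fx'],m['fy'],m['cx'],m['cy']],D=m['dist_coeffs'])
def cloud(f):
    z=np.load(f'pics/{f}.npz'); d=z['d'];fx,fy,cx,cy=z['K']
    K=np.array([[fx,0,cx],[0,fy,cy],[0,0,1]])
    u,v=np.meshgrid(np.arange(640.),np.arange(480.))
    q=cv2.undistortPoints(np.stack([u,v],-1).reshape(-1,1,2),K,z['D']).reshape(480,640,2)
    P=np.concatenate([q*d[...,None],d[...,None]],-1)
    T=z['T']; W=P@T[:3,:3].T+T[:3,3]; W[d==0]=np.nan
    return W
E
python3 - <<'E'
from h import *
snap('scene','s0');snap('top','t0')
s=robot.get_state();print(s,robot.grasp_offset)
for n in('s0','t0'):
    z=np.load(f'pics/{n}.npz');print(z['T'].round(2).tolist())
E
```

```text
pics
{'time': 0.1, 'joint_pos': array([ 1.04302814,  0.39910983,  0.0450653 ,  1.53775696, -0.01871727,
        1.20688314, -0.05069763]), 'dq': array([-9.13054376e-04, -1.71106928e-03,  4.49091304e-04, -3.58936366e-03,
       -3.14743883e-05,  1.99608668e-04, -3.50099006e-03]), 'tau': array([ 4.36401344e-03, -4.76259327e+01,  1.37054767e+00, -2.54949832e+01,
        1.20222152e-02,  4.92282139e-03, -2.22685763e-07]), 'position': array([ 0.26999318, -0.59060179,  0.20407195]), 'tcp_rot': array([-8.33592847e-04,  9.77098575e-01,  2.12785390e-01, -2.40573463e-04]), 'ft_force': array([-1.00376914,  0.28740595, -0.38835036]), 'moment': array([ 0.02709322, -0.01701103, -0.0169638 ]), 'finger_force': 0.0, 'opening': 1.0005369383867768} 0.0187
[[-0.88, 0.39, -0.27, 0.88], [0.47, 0.74, -0.47, 0.46], [0.01, -0.54, -0.84, 0.87], [0.0, 0.0, 0.0, 1.0]]
[[-0.01, -0.99, 0.13, 0.47], [-1.0, 0.01, 0.0, -0.01], [-0.0, -0.13, -0.99, 1.15], [0.0, 0.0, 0.0, 1.0]]
```

View pics/s0.png

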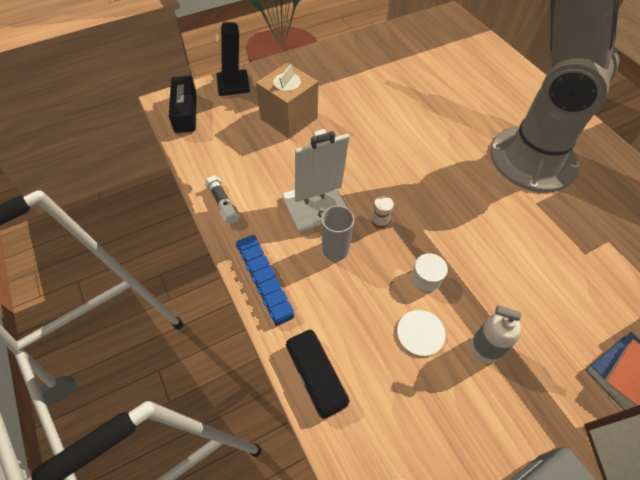

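View pics/t0.png

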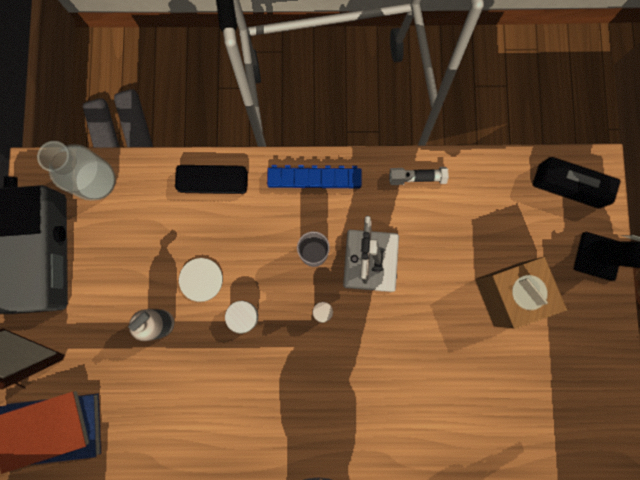

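The scene view shows the lamp at (318,185), with the panel folded and the cup (337,233) in front of it. The coaster is at (421,333). In the top view the cup is at (313,248), the coaster at (201,280) and the lamp base at (371,260), with the lamp's front facing image left (+y).

```bash
python3 - <<'E'
from h import *
W=cloud('t0')
def reg(n,W,u0,u1,v0,v1,zl,zh):
    P=W[v0:v1,u0:u1].reshape(-1,3);P=P[(P[:,2]>zl)&(P[:,2]<zh)]
    xy=P[:,:2].astype(np.float32)
    if len(P)<5: print(n,len(P));return
    c,r=cv2.minEnclosingCircle(xy)
    print(n,len(P),'mean',P.mean(0).round(3),'circ',np.round(c,3),round(r,3),'rect',cv2.minAreaRect(xy),'z',np.nanpercentile(P[:,2],[2,98]).round(3))
reg('table',W,400,450,330,400,-.1,.1)
reg('cup rim',W,292,335,228,272,.105,.14)
reg('coaster',W,170,230,250,308,.004,.02)
reg('jar',W,220,265,295,340,.04,.07)
reg('pill',W,308,338,298,328,.06,.09)
reg('lotion',W,120,180,300,350,.05,.2)
reg('tissue',W,480,580,250,335,.11,.13)
reg('base',W,335,405,220,300,.01,.025)
reg('arm',W,335,405,205,300,.06,.4)
reg('org',W,260,370,160,195,.015,.05)
S=cloud('s0')
reg('panel',S,285,355,125,200,.06,.4)
P=S[140:196,298:345].reshape(-1,3);P=P[P[:,2]>.08]
c=P.mean(0);u,s,v=np.linalg.svd(P-c,full_matrices=False);print(c,v,s)
for px in [(297,142),(346,138),(298,198),(344,188),(322,140),(321,133),(313,143),(332,140)]: print(px,S[px[1],px[0]].round(3))
b=S[185:230,283:325].reshape(-1,3);b=b[(b[:,2]>.012)&(b[:,2]<.024)];print(cv2.minAreaRect(b[:,:2].astype(np.float32)))
E
python3 - <<'E'
import cv2
a=cv2.imread('pics/s0.png')[110:270,260:420];b=cv2.imread('pics/t0.png')[200:310,290:410]
import numpy as np
cv2.imwrite('pics/c0.png',np.hstack([cv2.resize(a,(400,400),interpolation=2),cv2.resize(b,(400,400*110//120),interpolation=2) if 0 else cv2.resize(b,(400,400),interpolation=2)]))
E
```

```text
table 3488 mean [ 0.347 -0.231  0.   ] circ [ 0.348 -0.231] 0.092 rect ((0.3477368950843811, -0.23146504163742065), (0.10823112726211548, 0.14914457499980927), 88.24773406982422) z [-0.004  0.005]
cup rim 195 mean [0.593 0.01  0.118] circ [0.591 0.009] 0.033 rect ((0.5909366011619568, 0.009176915511488914), (0.06232902780175209, 0.065095454454422), 89.58184051513672) z [0.107 0.124]
coaster 1564 mean [0.535 0.26  0.008] circ [0.538 0.257] 0.087 rect ((0.5366539359092712, 0.26092129945755005), (0.13142508268356323, 0.12609174847602844), 89.5966567993164) z [0.004 0.013]
jar 810 mean [0.453 0.162 0.052] circ [0.454 0.162] 0.034 rect ((0.4529336094856262, 0.16225582361221313), (0.06567423790693283, 0.06467561423778534), 89.94454193115234) z [0.047 0.056]
pill 320 mean [ 0.462 -0.01   0.073] circ [ 0.462 -0.01 ] 0.021 rect ((0.4623236656188965, -0.010203668847680092), (0.039352767169475555, 0.038894277065992355), 89.64402770996094) z [0.069 0.077]
lotion 1007 mean [0.441 0.331 0.119] circ [0.441 0.343] 0.032 rect ((0.43977805972099304, 0.34231722354888916), (0.059152696281671524, 0.06035
[... 885 characters left out ...]
6 rect ((0.5756374001502991, -0.09252448379993439), (0.029138831421732903, 0.11190350353717804), 84.6658935546875) z [0.073 0.26 ]
[ 0.57734826 -0.09000404  0.17073273] [[-0.12868315 -0.08422525 -0.9881026 ]
 [-0.98757635  0.10149791  0.119963  ]
 [ 0.09018644  0.99126398 -0.09623993]] [2.33379545 1.36905109 0.05896737]
(297, 142) [ 0.518 -0.325  0.001]
(346, 138) [ 0.528 -0.08   0.236]
(298, 198) [ 0.625 -0.101  0.083]
(344, 188) [ 0.485 -0.136  0.   ]
(322, 140) [ 0.58  -0.081  0.253]
(321, 133) [ 0.574 -0.096  0.256]
(313, 143) [ 0.597 -0.084  0.251]
(332, 140) [ 0.56  -0.079  0.246]
((0.593616783618927, -0.11997593939304352), (0.11485901474952698, 0.08835136145353317), 84.22676849365234)
```

View pics/c0.png

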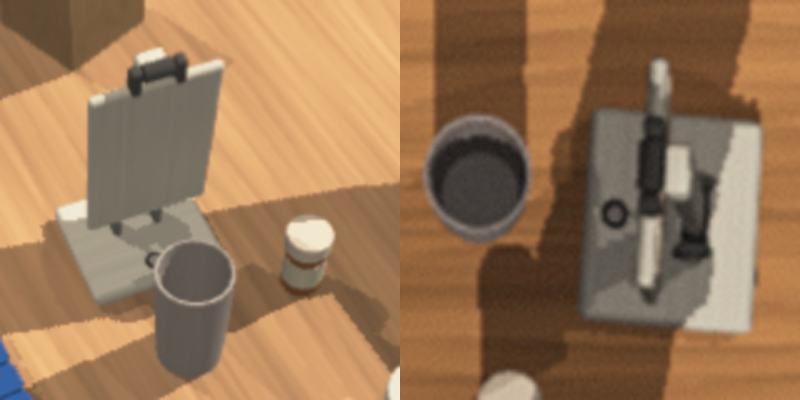

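The crop shows the cup clear of the panel by about 5 cm. The pill bottle is to the cup's near side, and the arm leans slightly to the front. I'll refine the coaster and arm tilt and work out the first move.

```bash
cat >> h.py <<'E'
def go(x,y,z,yaw):
    "shift (cm, tool axes) and turn (deg) from here to the world pose with tool x at yaw (deg)"
    from scipy.spatial.transform import Rotation as R
    s=robot.get_state();q=s['tcp_rot'];M=R.from_quat([q[1],q[2],q[3],q[0]]).as_matrix()
    cur=np.degrees(np.arctan2(M[1,0],M[0,0]))
    print('t',round(s['time'],2),'pos',s['position'].round(4),'yaw',cur.round(1),'-> shift',(M.T@(np.array([x,y,z])-s['position'])*100).round(2),'turn',round((cur-yaw+180)%360-180,1))
O=np.array([.573,-.130]);psi=np.radians(85.)
def lamp(P):
    c,s=np.cos(psi),np.sin(psi);d=P[...,:2]-O
    return np.stack([d@[c,s],d@[-s,c],P[...,2]],-1)
def unlamp(x,y):
    c,s=np.cos(psi),np.sin(psi);return O+[x*c-y*s,x*s+y*c]
E
python3 - <<'E'
from h import *
W=cloud('t0');im=cv2.imread('pics/t0.png').astype(int)
m=(im.min(-1)>130);m[:250]=0;m[308:]=0;m[:,:170]=0;m[:,230:]=0
P=W[m];P=P[P[:,2]<.03];print('coaster',len(P),np.nanmedian(P,0),cv2.minEnclosingCircle(P[:,:2].astype(np.float32)))
for n in('t0','s0'):
    L=lamp(cloud(n)).reshape(-1,3)
    L=L[(abs(L[:,0])<.09)&(abs(L[:,1])<.065)&(L[:,2]>.03)]
    print(n)
    for z in np.arange(.03,.28,.02):
        q=L[(L[:,2]>=z)&(L[:,2]<z+.02)]
        if len(q)>8: print(z.round(2),len(q),'x',np.percentile(q[:,0],[2,50,98]).round(3),'y',np.percentile(q[:,1],[2,50,98]).round(3))
        a=q[abs(q[:,1])<.013]
        if len(a)>4: print('    mid',np.percentile(a[:,0],[2,50,98]).round(3),a[:,2].max().round(3))
go(.27,-.59,.385,90)
E
```

```text
coaster 1453 [0.53458654 0.25895885 0.00855805] ((0.5338096022605896, 0.2599376142024994), 0.04831915721297264)
t0
0.03 38 x [-0.008 -0.005  0.011] y [-0.019  0.013  0.026]
    mid [-0.009 -0.007  0.008] 0.05
0.05 80 x [-0.01  -0.002  0.01 ] y [-0.024  0.014  0.024]
    mid [-0.006 -0.002  0.008] 0.067
0.07 18 x [-0.001  0.004  0.028] y [-0.003  0.009  0.056]
    mid [-0.002  0.001  0.022] 0.089
0.09 16 x [0.002 0.01  0.026] y [-0.008  0.011  0.053]
    mid [0.002 0.006 0.024] 0.106
0.11 17 x [0.005 0.016 0.035] y [0.002 0.012 0.056]
    mid [0.005 0.009 0.026] 0.13
0.13 25 x [0.007 0.019 0.036] y [-0.031  0.011  0.056]
    mid [0.007 0.01  0.028] 0.149
0.15 20 x [0.011 0.02  0.038] y [-0.033  0.012  0.055]
    mid [0.011 0.015 0.021] 0.169
0.17 21 x [0.014 0.024 0.038] y [-0.034  0.012  0.056]
    mid [0.014 0.016 0.024] 0.189
0.19 29 x [0.016 0.034 0.044] y [-0.036  0.011  0.056]
    mid [0.016 0.018 0.026] 0.208
0.21 32 x [0.02  0.036 0.043] y [-0.042  0.012  0.055]
    mid [0.02  0.022 0.031] 0.227
0.23 238 x [0.024 0.044 0.049] y [-0.053  0.012  0.054]
    mid [0.022 0.027 0.045
[... 521 characters left out ...]
[0.034 0.037 0.039] y [-0.054 -0.001  0.053]
    mid [0.035 0.037 0.039] 0.15
0.15 291 x [0.037 0.039 0.041] y [-0.053 -0.003  0.053]
    mid [0.038 0.039 0.042] 0.17
0.17 309 x [0.038 0.041 0.044] y [-0.053 -0.002  0.053]
    mid [0.039 0.041 0.043] 0.19
0.19 323 x [0.041 0.043 0.045] y [-0.054 -0.001  0.053]
    mid [0.042 0.043 0.045] 0.21
0.21 343 x [0.043 0.045 0.047] y [-0.054 -0.002  0.053]
    mid [0.044 0.045 0.048] 0.23
0.23 377 x [0.039 0.046 0.049] y [-0.053 -0.002  0.053]
    mid [0.042 0.046 0.049] 0.25
0.25 240 x [0.025 0.045 0.051] y [-0.022  0.     0.022]
    mid [0.025 0.044 0.052] 0.262
t 0.1 pos [ 0.27   -0.5906  0.2041] yaw 24.6 -> shift [  0.02  -0.09 -18.09] turn -65.4
```

```bash
python3 -m crank '[[[0,0,-6],-10,1],[[0,0,-12],-20,1],[[0,0,-18],-30,1],[[0,0,-18],-40,1],[[0,0,-18],-50,1]]' 30; python3 -c "
from h import *
go(.591,.009,.385,90)"
```

```text
time: 0.72
position: [0.2704, -0.5913, 0.3856]
tcp_rot: [0.0, 0.794, 0.608, -0.0]
ft_force: [0.3, 1.2, -0.1]
opening: 0.999
finger_force: 0.0
t 0.72 pos [ 0.2704 -0.5913  0.3856] yaw 74.9 -> shift [6.631e+01 1.532e+01 2.000e-02] turn -15.1
```

```bash
python3 -m crank '[[[6,1.4,0],-8,1],[[12,2.8,0],-15,1],[[18,4.2,0],-15,1],[[24,5.5,0],-15,1],[[30,7,0],-15,1]]'; python3 -m crank '[[[6,0,0],0,1],[[12,0,0],0,1],[[18,0,0],0,1],[[24,0,0],0,1],[[30,0,0],0,1]]';python3 -c "
from h import *
go(.591,.009,.2,90)"
```

```text
time: 1.35
position: [0.4179, -0.3187, 0.3847]
tcp_rot: [-0.0, 0.71, 0.704, -0.0]
ft_force: [0.9, -0.3, 0.6]
opening: 1.003
finger_force: 0.0
time: 1.98
position: [0.4193, -0.0187, 0.3847]
tcp_rot: [0.0, 0.71, 0.704, -0.0]
ft_force: [0.8, -0.3, -0.1]
opening: 1.002
finger_force: 0.0
t 1.98 pos [ 0.4193 -0.0187  0.3847] yaw 89.6 -> shift [ 2.91 17.15 18.47] turn -0.4
```

```bash
python3 -m crank '[[[1,6,0],0,1],[[2,12,0],0,1],[[2.9,17.1,4],0,1],[[2.9,17.1,10],0,1],[[2.9,17.1,16],0,1]]';python3 -c "
from h import *
snap('wrist','w1')
go(.591,.009,.071,90)
W=cloud('w1');P=W.reshape(-1,3);P=P[(P[:,2]>.108)&(P[:,2]<.13)&(np.hypot(P[:,0]-.591,P[:,1]-.009)<.045)]
print(len(P),cv2.minEnclosingCircle(P[:,:2].astype(np.float32)))"
```

```text
time: 2.6
position: [0.5912, 0.0074, 0.2223]
tcp_rot: [-0.001, 0.71, 0.705, -0.0]
ft_force: [0.8, 0.2, -0.8]
opening: 1.002
finger_force: 0.0
t 2.65 pos [0.5846 0.0063 0.2134] yaw 89.6 -> shift [ 0.27  0.89 14.23] turn -0.4
1925 ((0.5884308218955994, 0.006290671415627003), 0.033146265894174576)
```

View pics/w1.png

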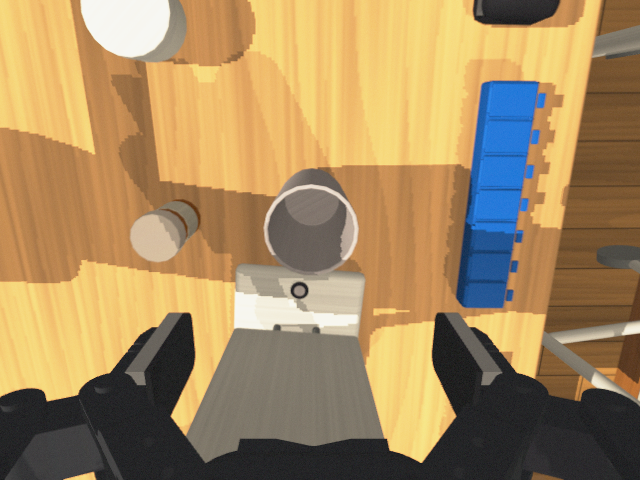

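The wrist picture shows the cup rim centred at (311,229) between the open fingers, which are linkage type. Nothing is beneath them, so I'll descend.

```bash
python3 -m crank '[[[0,0,4],0,1],[[0,0,8],0,1],[[0,0,11],0,1],[[0,0,11],0,1]]';python3 -c "
from h import *
go(.590,.008,.071,90)"
```

```text
time: 3.15
position: [0.5894, 0.0065, 0.1136]
tcp_rot: [-0.001, 0.71, 0.704, -0.002]
ft_force: [0.0, 0.1, 0.9]
opening: 1.002
finger_force: 0.0
t 3.15 pos [0.5894 0.0065 0.1136] yaw 89.6 -> shift [0.15 0.08 4.26] turn -0.4
```

```bash
python3 -m crank '[[[0.1,0,2.2],0,1],[[0.1,0,4.2],0,1],[[0.1,0,4.2],0,1],[[0.1,0,4.2],0,0],[[0.1,0,4.2],0,-0.6]]' 30; python3 -m crank '[[[0,0,0],0,-1],[[0,0,0],0,-1],[[0,0,0],0,-1],[[0,0,0],0,-1]]' 30
```

```text
time: 3.78
position: [0.5918, 0.0083, 0.0746]
tcp_rot: [0.001, 0.71, 0.704, 0.0]
ft_force: [-2.4, 0.7, 4.3]
opening: 0.752
finger_force: 33.1
time: 4.28
position: [0.5917, 0.0083, 0.0745]
tcp_rot: [0.001, 0.71, 0.704, 0.0]
ft_force: [-2.4, -0.8, 5.8]
opening: 0.752
finger_force: 33.2
```

```bash
python3 -m crank '[[[0,0,-2],0,-1],[[0,0,-5],0,-1],[[0,0,-8],0,-1],[[0,0,-10],0,-1],[[0,0,-10],0,-1]]' 30; python3 -c "
from h import *
go(.535,.260,.085,90)"
```

```text
time: 4.9
position: [0.5923, 0.0083, 0.1749]
tcp_rot: [0.001, 0.71, 0.704, 0.001]
ft_force: [0.2, -0.0, -2.4]
opening: 0.753
finger_force: 34.5
t 4.9 pos [0.5923 0.0083 0.1749] yaw 89.6 -> shift [25.13 -5.95  8.96] turn -0.4
```

```bash
python3 -m crank '[[[4,-1,0],0,-1],[[9,-2.2,0],0,-1],[[14,-3.4,0],0,-1],[[19,-4.6,0],0,-1],[[23,-5.5,0],0,-1]]'; python3 -m crank '[[[2.1,-0.4,0],0,-1],[[2.1,-0.4,0],0,-1]]'; python3 -c "
from h import *
snap('top','t2')
W=cloud('t2');im=cv2.imread('pics/t2.png').astype(int)
m=(im.min(-1)>110);m[:250]=0;m[308:]=0;m[:,:170]=0;m[:,230:]=0
P=W[m];P=P[P[:,2]<.03];print('coaster',len(P),cv2.minEnclosingCircle(P[:,:2].astype(np.float32)))
snap('scene','s2')
go(.535,.260,.085,90)"
```

```text
time: 5.52
position: [0.5359, 0.2404, 0.1716]
tcp_rot: [-0.001, 0.709, 0.705, -0.001]
ft_force: [0.2, -0.2, -2.3]
opening: 0.758
finger_force: 34.5
time: 5.78
position: [0.5321, 0.2615, 0.1718]
tcp_rot: [-0.001, 0.708, 0.706, -0.001]
ft_force: [0.1, -1.2, -1.8]
opening: 0.752
finger_force: 34.5
coaster 917 ((0.5331808924674988, 0.2590640187263489), 0.048968229442834854)
t 5.88 pos [0.5339 0.2578 0.1718] yaw 89.5 -> shift [0.24 0.12 8.68] turn -0.5
```

View pics/s2.png

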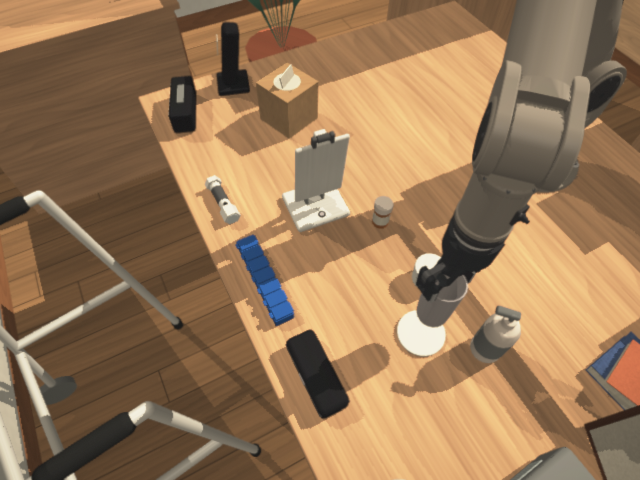

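The scene picture shows the upright cup held above the coaster (421,333). I'll lower it.

```bash
python3 -m crank '[[[0,0,3],0,-1],[[0,0,6],0,-1],[[0,0,8],0,-1],[[0,0,8.4],0,-1],[[0,0,8.4],0,-1]]'; python3 -m crank '[[[0,0,0.2],0,-1],[[0,0,0.4],0,-1],[[0,0,0.4],0,-1]]'
```

```text
time: 6.5
position: [0.5345, 0.2594, 0.0894]
tcp_rot: [0.0, 0.71, 0.704, 0.0]
ft_force: [0.4, 0.1, -1.2]
opening: 0.759
finger_force: 34.5
time: 6.88
position: [0.534, 0.2596, 0.0851]
tcp_rot: [0.0, 0.71, 0.705, 0.0]
ft_force: [0.4, -0.0, -1.8]
opening: 0.755
finger_force: 34.5
```

```bash
python3 -m crank '[[[0,0,0.1],0,-1],[[0,0,0.1],0,-1]]'; python3 -m crank '[[[0,0,0.1],0,-1],[[0,0,0.1],0,-1]]'
```

```text
time: 7.12
position: [0.5339, 0.2595, 0.0839]
tcp_rot: [0.0, 0.71, 0.704, -0.0]
ft_force: [0.3, 0.6, -1.8]
opening: 0.753
finger_force: 34.5
time: 7.38
position: [0.5338, 0.2595, 0.0828]
tcp_rot: [0.0, 0.71, 0.704, -0.0]
ft_force: [-0.6, 0.4, -2.2]
opening: 0.751
finger_force: 34.5
```

```bash
python3 -m crank '[[[0,0,0.1],0,-1],[[0,0,0.1],0,-1]]'; python3 -m crank '[[[0,0,0.1],0,-1],[[0,0,0.1],0,-1]]'
```

```text
time: 7.62
position: [0.5339, 0.26, 0.0827]
tcp_rot: [0.0, 0.71, 0.705, 0.0]
ft_force: [-1.5, -0.2, 3.5]
opening: 0.758
finger_force: 35.0
time: 7.88
position: [0.5339, 0.2602, 0.0826]
tcp_rot: [0.0, 0.71, 0.705, 0.0]
ft_force: [-3.2, -1.5, 9.4]
opening: 0.756
finger_force: 35.4
```

```bash
python3 -m crank '[[[0,0,-0.1],0,-1],[[0,0,-0.1],0,0.6],[[0,0,-0.1],0,0.8],[[0,0,-0.1],0,1],[[0,0,-0.1],0,1]]' 20; python3 -m crank '[[[0,0,-3],0,1],[[0,0,-8],0,1],[[0,0,-14],0,1],[[0,0,-20],0,1],[[0,0,-25],0,1]]'; python3 -c "
from h import *
snap('scene','s3');W=cloud('s3');P=W.reshape(-1,3);P=P[(np.hypot(P[:,0]-.534,P[:,1]-.26)<.06)&(P[:,2]>.06)&(P[:,2]<.16)]
print(P[:,2].max(),cv2.minEnclosingCircle(P[P[:,2]>.118][:,:2].astype(np.float32)))
print(unlamp(.09,0),unlamp(.1,-.0));go(*unlamp(.08,0),.335,85)"
```

```text
time: 8.5
position: [0.534, 0.2595, 0.0818]
tcp_rot: [0.0, 0.71, 0.704, -0.0]
ft_force: [-0.5, 0.5, 0.3]
opening: 0.999
finger_force: 0.0
time: 9.12
position: [0.534, 0.2598, 0.3347]
tcp_rot: [0.001, 0.71, 0.705, 0.001]
ft_force: [1.1, 0.6, -0.0]
opening: 1.0
finger_force: 0.0
0.12977502921092143 ((0.5328190922737122, 0.2571159899234772), 0.0343877412378788)
[ 0.58084402 -0.04034248] [ 0.58171557 -0.03038053]
t 9.18 pos [0.5366 0.2619 0.3417] yaw 89.6 -> shift [-31.19   4.58   0.54] turn 4.6
```

The cup stands upright on the coaster, with its rim at z 0.128. Next I'll push the arm upright with shut fingers on its knuckle.

```bash
python3 -m crank '[[[-6,1,0],0,-1],[[-12,2,0],4,-1],[[-18,3,0],5,-1],[[-24,4,0],5,-1],[[-29,4.6,0],5,-1]]'; python3 -c "
from h import *
go(*unlamp(.08,0),.243,85)"
```

```text
time: 9.8
position: [0.5778, -0.0339, 0.3316]
tcp_rot: [0.0, 0.74, 0.672, -0.0]
ft_force: [0.3, -0.5, -0.5]
opening: -0.002
finger_force: 0.0
t 9.8 pos [ 0.5778 -0.0339  0.3316] yaw 84.5 -> shift [-1.61  0.37  8.86] turn -0.5
```

```bash
python3 -m crank '[[[-0.5,0.3,4],0,-1],[[-1,0.3,8.8],0,-1],[[-1,0.3,8.8],0,-1]]'; python3 -m crank '[[[-1,0,0],0,-1],[[-1.4,0,0],0,-1],[[-1.8,0,0],0,-1],[[-2.2,0,0],0,-1],[[-2.2,0,0],0,-1]]'; python3 -c "
from h import *
print(lamp(robot.get_state()['position']))"
```

```text
time: 10.18
position: [0.5768, -0.042, 0.2401]
tcp_rot: [-0.003, 0.74, 0.673, -0.003]
ft_force: [0.4, 0.4, 0.4]
opening: 0.001
finger_force: 0.0
time: 10.8
position: [0.5777, -0.0634, 0.2442]
tcp_rot: [0.0, 0.74, 0.673, -0.0]
ft_force: [-0.4, 0.5, -0.2]
opening: -0.004
finger_force: 0.0
[0.06677071 0.00107743 0.24420549]
```

```bash
python3 -m crank '[[[-0.5,0,0],0,-1],[[-1,0,0],0,-1],[[-1.5,0,0],0,-1],[[-1.5,0,0],0,-1]]'; python3 -m crank '[[[-0.4,0,0],0,-1],[[-0.8,0,0],0,-1],[[-1.2,0,0],0,-1],[[-1.2,0,0],0,-1]]'; python3 -c "
from h import *
print(lamp(robot.get_state()['position']))
snap('top','t4');snap('scene','s4')
for n in('t4','s4'):
    L=lamp(cloud(n)).reshape(-1,3)
    L=L[(abs(L[:,0])<.09)&(abs(L[:,1])<.056)&(L[:,2]>.05)]
    if n=='t4': L=L[abs(L[:,1])<.02]
    print(n)
    for z in np.arange(.05,.27,.02):
        q=L[(L[:,2]>=z)&(L[:,2]<z+.02)]
        if len(q)>4: print(z.round(2),len(q),'x',np.percentile(q[:,0],[2,50,98]).round(3),q[:,2].max())
"
```

```text
time: 11.3
position: [0.5762, -0.0787, 0.2439]
tcp_rot: [0.0, 0.74, 0.672, -0.0]
ft_force: [-0.5, -0.2, 0.6]
opening: 0.003
finger_force: 0.0
time: 11.8
position: [0.5751, -0.0904, 0.2439]
tcp_rot: [0.0, 0.74, 0.673, -0.0]
ft_force: [-0.1, -0.8, 0.3]
opening: 0.001
finger_force: 0.0
[0.03963184 0.00136097 0.24394506]
t4
s4
0.05 37 x [0.027 0.029 0.031] 0.06997744138135631
0.07 220 x [0.029 0.031 0.033] 0.08999546477219578
0.09 252 x [0.031 0.033 0.036] 0.10992479546754452
0.11 258 x [0.033 0.035 0.037] 0.129991912713197
0.13 274 x [0.035 0.037 0.039] 0.14999145103619294
0.15 290 x [0.036 0.039 0.042] 0.1699408891486216
0.17 306 x [0.038 0.041 0.043] 0.18987320620161607
0.19 322 x [0.041 0.043 0.045] 0.20999384624320028
0.21 346 x [0.042 0.045 0.047] 0.22996107758426654
0.23 374 x [0.04  0.046 0.049] 0.24988793167412404
0.25 211 x [0.026 0.047 0.051] 0.2685462241169285
0.27 100 x [0.035 0.049 0.053] 0.28983236499081766
```

```bash
python3 -c "
import cv2,numpy as np
a=cv2.imread('pics/s4.png')[80:230,240:400];b=cv2.imread('pics/t4.png')[180:320,290:440]
cv2.imwrite('pics/c4.png',np.hstack([cv2.resize(a,(400,375),interpolation=2),cv2.resize(b,(400,375),interpolation=2)]))"
```

```text
(no output)
```

View pics/c4.png

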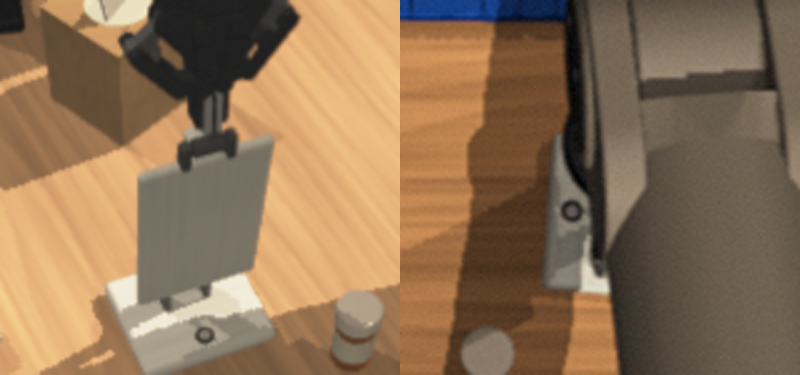

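The crop shows the finger tip right at or above the knuckle (210,140), with no contact force. I'll read the depth there.

```bash
python3 -c "
from h import *
L=lamp(cloud('s4'))
for v in range(112,150,2):
    print(v,[L[v,u].round(3).tolist() for u in (320,324,328)])
print(robot.get_state()['position'],robot.get_state()['ft_force'])
"
```

```text
112 [[0.052, -0.009, 0.325], [0.051, -0.001, 0.321], [0.052, 0.006, 0.32]]
114 [[0.052, -0.009, 0.32], [0.052, -0.001, 0.318], [0.053, 0.006, 0.316]]
116 [[0.052, -0.009, 0.316], [0.052, -0.001, 0.313], [0.053, 0.006, 0.311]]
118 [[0.052, -0.009, 0.311], [0.05, -0.0, 0.307], [0.051, 0.007, 0.305]]
120 [[0.048, -0.007, 0.302], [0.052, -0.001, 0.304], [0.051, 0.007, 0.301]]
122 [[0.047, -0.006, 0.297], [0.05, 0.0, 0.297], [0.053, 0.007, 0.298]]
124 [[0.045, -0.006, 0.29], [0.051, -0.0, 0.293], [0.051, 0.007, 0.291]]
126 [[0.048, -0.007, 0.288], [0.052, -0.001, 0.29], [0.05, 0.008, 0.285]]
128 [[0.046, -0.006, 0.282], [0.052, -0.0, 0.285], [0.053, 0.007, 0.283]]
130 [[nan, nan, nan], [0.052, -0.0, 0.28], [0.052, 0.008, 0.277]]
132 [[0.033, 0.0, 0.257], [0.053, -0.001, 0.276], [0.041, 0.013, 0.261]]
134 [[0.041, -0.003, 0.261], [0.043, 0.004, 0.26], [0.045, 0.011, 0.259]]
136 [[0.046, -0.005, 0.261], [0.048, 0.002, 0.261], [0.048, 0.01, 0.258]]
138 [[0.048, -0.006, 0.259], [0.049, 0.001, 0.257], [0.05, 0.009, 0.255]]
140 [[0.051, -0.008, 0.257], [0.05, 0.001, 0.253], [0.043, 0.013, 0.242]]
142 [[0.049, -0.006, 0.249], [0.045, 0.003, 0.242], [0.047, 0.011, 0.241]]
144 [[0.046, -0.005, 0.241], [0.048, 0.002, 0.239], [0.045, 0.012, 0.233]]
146 [[0.048, -0.006, 0.237], [0.045, 0.004, 0.232], [0.046, 0.012, 0.229]]
148 [[0.047, -0.005, 0.231], [0.047, 0.003, 0.228], [0.046, 0.012, 0.223]]
[ 0.57514515 -0.08972339  0.24399609] [-0.25006865 -0.20234036 -0.22903369]
```

The depth says the tips end near z 0.276, so I'm passing above the knuckle. I'll back off and go lower.

```bash
python3 -m crank '[[[2,0,0],0,-1],[[3.8,0,0],0,-1],[[3.8,0,1.5],0,-1],[[3.8,0,3],0,-1],[[3.8,0,3],0,-1]]'; python3 -m crank '[[[-0.5,0,0],0,-1],[[-1,0,0],0,-1],[[-1.5,0,0],0,-1],[[-1.8,0,0],0,-1],[[-1.8,0,0],0,-1]]'; python3 -c "
from h import *
print(lamp(robot.get_state()['position']))
snap('scene','s5')
L=lamp(cloud('s5'))
for v in range(116,150,3):
    print(v,[L[v,u].round(3).tolist() for u in (320,324,328,332)])
print(robot.get_state()['ft_force'])
im=cv2.imread('pics/s5.png')[80:230,240:400]
cv2.imwrite('pics/c5.png',cv2.resize(im,(640,600),interpolation=2))
"
```

```text
time: 12.52
position: [0.5771, -0.053, 0.2116]
tcp_rot: [-0.001, 0.74, 0.672, -0.002]
ft_force: [-0.9, -0.3, 0.2]
opening: -0.0
finger_force: 0.0
time: 13.15
position: [0.5774, -0.0691, 0.2144]
tcp_rot: [-0.0, 0.74, 0.673, 0.001]
ft_force: [-0.1, 1.7, 1.0]
opening: 0.003
finger_force: 1.1
[0.06106341 0.00095011 0.21435017]
116 [[0.071, -0.017, 0.335], [0.08, -0.014, 0.341], [0.081, -0.007, 0.339], [0.072, 0.005, 0.328]]
119 [[0.07, -0.017, 0.327], [0.081, -0.014, 0.336], [0.078, -0.005, 0.33], [0.072, 0.005, 0.321]]
122 [[0.071, -0.017, 0.321], [0.078, -0.013, 0.326], [0.079, -0.006, 0.324], [0.072, 0.005, 0.314]]
125 [[0.065, -0.014, 0.308], [0.077, -0.012, 0.318], [0.078, -0.005, 0.317], [0.071, 0.006, 0.306]]
128 [[0.056, -0.01, 0.292], [0.079, -0.013, 0.313], [0.078, -0.005, 0.309], [0.073, 0.006, 0.301]]
131 [[0.065, -0.014, 0.294], [0.078, -0.012, 0.305], [0.075, -0.003, 0.299], [0.075, 0.005, 0.296]]
134 [[0.068, -0.015, 0.29], [0.073, -0.01, 0.293], [0.074, -0.003, 0.291], [0.072, 0.006, 0.286]]
137 [[0.069, -0.015, 0.283], [0.072, -0.009, 0.285], [0.074, -0.002, 0.284], [0.072, 0.007, 0.278]]
140 [[0.061, -0.012, 0.268], [0.069, -0.008, 0.274], [0.074, -0.002, 0.276], [0.071, 0.008, 0.269]]
143 [[0.06, -0.012, 0.259], [0.068, -0.007, 0.265], [0.074, -0.002, 0.268], [0.074, 0.006, 0.265]]
146 [[0.06, -0.011, 0.252], [0.068, -0.007, 0.257], [0.073, -0.001, 0.26], [0.073, 0.007, 0.257]]
149 [[0.045, -0.005, 0.226], [0.067, -0.006, 0.248], [0.072, -0.001, 0.251], [0.074, 0.007, 0.25]]
[0.30613608 2.5385304  1.32618913]
```

View pics/c5.png

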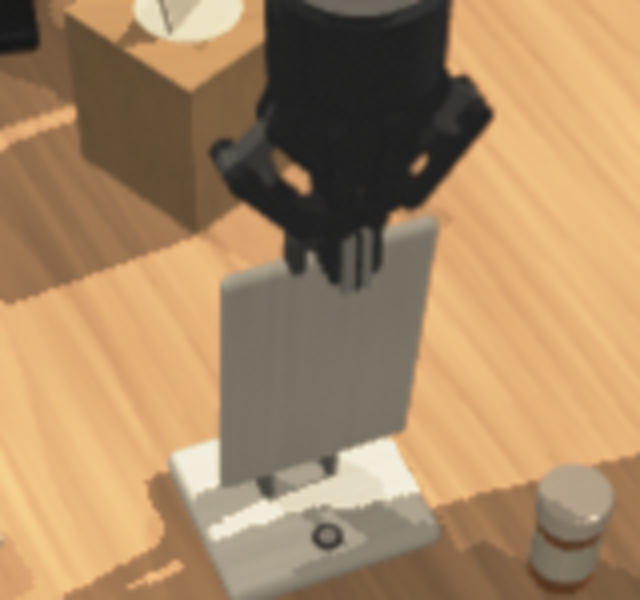

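The picture shows the fingers in contact with the knuckle at (345,270), about 2 N. I'll push back from here.

```bash
python3 -m crank '[[[-0.5,0,0],0,-1],[[-1,0,0],0,-1],[[-1.5,0,0],0,-1],[[-1.9,0,0],0,-1],[[-1.9,0,0],0,-1]]'; python3 -m crank '[[[-0.4,0,0],0,-1],[[-0.8,0,0],0,-1],[[-0.8,0,0],0,-1]]'
cat >> h.py <<'E'
def lean(f):
    snap('scene',f);L=lamp(cloud(f)).reshape(-1,3)
    L=L[(abs(L[:,0])<.09)&(abs(abs(L[:,1])-.04)<.012)&(L[:,2]>.06)&(L[:,2]<.235)]
    p=np.polyfit(L[:,2],L[:,0],1);r=L[:,0]-np.polyval(p,L[:,2]);L=L[abs(r)<.004];p=np.polyfit(L[:,2],L[:,0],1)
    s=robot.get_state()
    print('panel front face: slope',p[0].round(4),'x at .15',np.polyval(p,.15).round(4),'x at .259',np.polyval(p,.259).round(4),'tcp lamp',lamp(s['position']).round(4),s['ft_force'].round(1))
E
python3 -c "
from h import *
lean('s6')"
```

```text
time: 13.82
position: [0.5767, -0.0847, 0.2158]
tcp_rot: [-0.0, 0.739, 0.674, 0.003]
ft_force: [0.2, 7.4, 5.3]
opening: 0.001
finger_force: 3.6
time: 14.2
position: [0.5762, -0.093, 0.2158]
tcp_rot: [-0.0, 0.739, 0.674, 0.003]
ft_force: [0.6, 6.6, 5.5]
opening: -0.001
finger_force: 3.5
panel front face: slope -0.0118 x at .15 0.026 x at .259 0.0247 tcp lamp [0.0372 0.     0.2158] [0.  6.3 5.1]
```

```bash
python3 -m crank '[[[-0.3,0,0],0,-1],[[-0.55,0,0],0,-1],[[-0.55,0,0],0,-1]]'; python3 -m crank '[[[2,0,0],0,-1],[[5,0,0],0,-1],[[9,0,-2],0,-1],[[9,-3,-6],0,-1],[[9,-8,-12],0,-1]]'; python3 -c "
from h import *
lean('s7')"
```

```text
time: 14.62
position: [0.5757, -0.0983, 0.2158]
tcp_rot: [-0.0, 0.739, 0.674, 0.003]
ft_force: [0.1, 7.0, 5.3]
opening: -0.002
finger_force: 3.5
time: 15.25
position: [0.5114, -0.0057, 0.3217]
tcp_rot: [-0.001, 0.739, 0.673, -0.001]
ft_force: [-0.3, -1.1, 1.1]
opening: -0.0
finger_force: 0.0
panel front face: slope -0.0379 x at .15 0.0234 x at .259 0.0192 tcp lamp [0.1199 0.0736 0.3294] [-2.5  0.8  3.3]
```

The panel line puts the upper hinge at lamp x 14 mm, so the arm is upright. The gripper only points down, so I'll lift the panel's side wing from behind with the gripper's protruding knuckle. First I'll measure the gripper outline.

```bash
python3 -c "
from h import *
def prof(f,tcp,yaw):
    a=np.radians(yaw);W=cloud(f).reshape(-1,3)-tcp
    X=W[:,0]*np.cos(a)+W[:,1]*np.sin(a);Y=W[:,0]*np.sin(a)-W[:,1]*np.cos(a);H=W[:,2]
    k=(np.hypot(X,Y)<.12)&(H>-.02)&(H<.25)
    X,Y,H=X[k],Y[k],H[k]
    for h in np.arange(-.02,.23,.01):
        s=(H>=h)&(H<h+.01)
        if s.sum()>5: print(h.round(2),s.sum(),'y',np.percentile(Y[s],[1,99]).round(3),'x',np.percentile(X[s],[1,99]).round(3), 'x of outer', np.round(np.percentile(X[s][Y[s]>np.percentile(Y[s],90)],[0,100]),3))
print('open');prof('s3',np.array([.5350,.2605,.337]),89.6)
print('shut');prof('s5',np.array([.5774,-.0691,.2144]),84.5)
"
```

```text
open
0.03 34 y [-0.047  0.049] x [-0.009  0.01 ] x of outer [0.005 0.008]
0.04 146 y [-0.05   0.056] x [-0.011  0.011] x of outer [-0.006  0.007]
0.05 149 y [-0.05   0.056] x [-0.008  0.011] x of outer [-0.007  0.007]
0.06 119 y [-0.049  0.056] x [-0.004  0.011] x of outer [0.004 0.007]
0.07 93 y [-0.053  0.055] x [-0.002  0.013] x of outer [0.006 0.012]
0.08 186 y [-0.072  0.073] x [-0.011  0.014] x of outer [-0.012  0.012]
0.09 323 y [-0.074  0.073] x [-0.011  0.017] x of outer [-0.012  0.012]
0.1 313 y [-0.072  0.072] x [-0.011  0.017] x of outer [-0.011  0.012]
0.11 324 y [-0.07   0.071] x [-0.012  0.019] x of outer [-0.012  0.012]
0.12 384 y [-0.069  0.069] x [-0.012  0.02 ] x of outer [-0.013  0.012]
0.13 563 y [-0.065  0.068] x [-0.012  0.018] x of outer [-0.012  0.012]
0.14 240 y [0.025 0.066] x [-0.012  0.012] x of outer [-0.012  0.01 ]
0.15 318 y [-0.008  0.036] x [-0.023  0.038] x of outer [-0.008  0.007]
0.16 462 y [-0.009  0.036] x [-0.026  0.038] x of outer [-0.009  0.007]
0.17 508 y [-0.012  0.037] x [-0.025  0.038] x of outer [-0.008  0.011]
0.18 597 y [-0.009  0.036]
[... 1417 characters left out ...]
   0.042] x [-0.005  0.021] x of outer [-0.005  0.01 ]
0.14 53 y [-0.037  0.039] x [-0.004  0.015] x of outer [-0.004  0.01 ]
0.15 133 y [-0.029  0.037] x [-0.008  0.039] x of outer [-0.001  0.012]
0.16 229 y [-0.029  0.037] x [-0.006  0.04 ] x of outer [-0.007  0.01 ]
0.17 235 y [-0.03   0.037] x [-0.007  0.04 ] x of outer [-0.007  0.011]
0.18 263 y [-0.029  0.037] x [-0.006  0.039] x of outer [-0.007  0.011]
0.19 415 y [-0.034  0.035] x [-0.017  0.039] x of outer [-0.012  0.02 ]
0.2 146 y [-0.028  0.031] x [-0.001  0.034] x of outer [-0.002  0.011]
0.21 227 y [-0.033  0.036] x [-0.007  0.038] x of outer [-0.008  0.011]
0.22 263 y [-0.03   0.036] x [-0.009  0.038] x of outer [-0.009  0.015]
```

```bash
python3 -m crank '[[[-4,-3,0],0,1],[[-8,-7,0],0,1],[[-12,-7,0],0,1],[[-12.8,-7,0],0,1],[[-12.8,-7,0],0,1]]'; python3 -c "
from h import *
go(*unlamp(-.012,.145),.034,85)
lean('s8');snap('top','t8')
L=lamp(cloud('t8')).reshape(-1,3)
L=L[(abs(L[:,0])<.06)&(abs(L[:,1])<.02)&(L[:,2]>.06)]
z,m=[],[]
for h in np.arange(.06,.25,.02):
    q=L[(L[:,2]>=h)&(L[:,2]<h+.02)]
    if len(q)>5: z.append(q[:,2].mean());m.append(np.percentile(q[:,0],5))
print(np.round(m,4),'arm back slope',np.polyfit(z,m,1).round(3))
"
```

```text
time: 15.92
position: [0.4309, -0.1267, 0.3217]
tcp_rot: [-0.0, 0.74, 0.673, -0.0]
ft_force: [-0.3, -0.1, -0.2]
opening: 1.0
finger_force: 0.0
t 15.93 pos [ 0.4309 -0.1267  0.3217] yaw 84.5 -> shift [-0.3  -0.29 28.77] turn -0.5
panel front face: slope -0.0376 x at .15 0.0234 x at .259 0.0193 tcp lamp [-0.0081  0.1416  0.3218] [ 0.5  0.8 -0.2]
[ 0.0283  0.0278  0.027   0.0263  0.0253  0.0118  0.0001  0.003   0.001
 -0.0025] arm back slope [-0.206  0.048]
```

```bash
python3 -m crank '[[[-0.2,-0.3,6],0,1],[[-0.3,-0.3,12],0,1],[[-0.3,-0.3,18],0,1],[[-0.3,-0.3,24],0,1],[[-0.3,-0.3,28.7],0,1]]'; python3 -m crank '[[[0,1.5,0],0,1],[[0,3,0],0,1],[[0,4.2,0],0,1],[[0,4.2,0],0,1]]'; python3 -c "
from h import *
print(lamp(robot.get_state()['position']));lean('s9')"
```

```text
time: 16.65
position: [0.4274, -0.1277, 0.0329]
tcp_rot: [-0.001, 0.739, 0.674, 0.0]
ft_force: [0.2, 0.3, 0.9]
opening: 1.001
finger_force: 0.0
time: 17.15
position: [0.4724, -0.1338, 0.0367]
tcp_rot: [0.002, 0.74, 0.673, 0.001]
ft_force: [-0.4, -0.1, 0.5]
opening: 1.0
finger_force: 0.0
[-0.01253642  0.09990869  0.03672221]
panel front face: slope -0.0383 x at .15 0.0233 x at .259 0.0191 tcp lamp [-0.0126  0.1014  0.0362] [-0.1 -0.4 -0.5]
```

```bash
python3 -m crank '[[[1.5,0,0],0,1],[[2.5,0,0],0,1],[[3.7,0,0],0,1],[[3.7,0,0],0,1]]'; python3 -m crank '[[[1.3,0,-0.5],0,1],[[2.5,0,-1.1],0,1],[[2.5,0,-1.1],0,1]]'; python3 -c "
from h import *
s=robot.get_state();print(lamp(s['position']));snap('scene','s10')
cv2.imwrite('pics/c10.png',cv2.resize(cv2.imread('pics/s10.png')[60:260,240:480],(720,600)))"
```

```text
time: 17.7
position: [0.4729, -0.0949, 0.0349]
tcp_rot: [-0.0, 0.739, 0.674, 0.0]
ft_force: [0.1, -0.2, 0.3]
opening: 0.998
finger_force: 0.0
time: 18.08
position: [0.4762, -0.0698, 0.0467]
tcp_rot: [0.0, 0.739, 0.674, 0.001]
ft_force: [0.5, -0.4, -0.1]
opening: 1.0
finger_force: 0.0
[0.0514971  0.10163891 0.0466889 ]
```

View pics/c10.png

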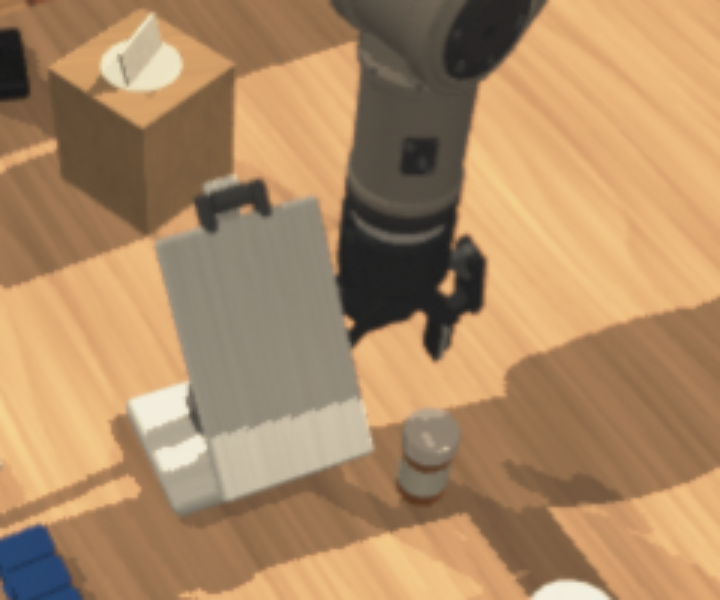

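The knuckle is swinging the panel out; its free edge is at (290,475) in the crop. I'll continue along the arc.

```bash
python3 -m crank '[[[1,0,-0.9],0,1],[[1.8,0,-2],0,1],[[2.4,0,-3],0,1],[[2.8,0,-3.9],0,1],[[2.8,0,-3.9],0,1]]'
cat >> h.py <<'E'
def pan(f,cam='top'):
    snap(cam,f);L=lamp(cloud(f)).reshape(-1,3)
    L=L[(L[:,0]>.035)&(L[:,0]<.22)&(abs(L[:,1])<.05)&(L[:,2]>.12)&(L[:,2]<.33)]
    p=np.polyfit(L[:,0],L[:,2],1)
    for _ in range(3):
        r=L[:,2]-np.polyval(p,L[:,0]);L=L[abs(r)<.008];p=np.polyfit(L[:,0],L[:,2],1)
    s=robot.get_state()
    print('panel top',len(L),'slope',p[0].round(4),'z at x=.014',np.polyval(p,.014).round(4),'x range',L[:,0].min().round(3),L[:,0].max().round(3),'tcp lamp',lamp(s['position']).round(4),s['ft_force'].round(1))
E
python3 -c "
from h import *
pan('t11');pan('s11','scene')"
```

```text
time: 18.75
position: [0.4795, -0.0431, 0.0863]
tcp_rot: [0.001, 0.739, 0.673, 0.001]
ft_force: [-0.4, -0.4, 1.0]
opening: 0.998
finger_force: 0.0
panel top 4878 slope -0.3079 z at x=.014 0.2655 x range 0.035 0.198 tcp lamp [0.078  0.1005 0.0861] [-0.4 -0.9  0.6]
panel top 4637 slope -0.3108 z at x=.014 0.2636 x range 0.035 0.198 tcp lamp [0.0778 0.1006 0.0859] [-0.2 -0.2  0. ]
```

```bash
python3 -m crank '[[[0.2,0,-0.8],0,1],[[0.4,0,-1.5],0,1],[[0.4,0,-2],0,1],[[0.4,0,-2],0,1]]'; python3 -c "
from h import *
pan('t12');pan('s12','scene')"
```

```text
time: 19.35
position: [0.4788, -0.0397, 0.1056]
tcp_rot: [0.0, 0.74, 0.673, 0.0]
ft_force: [-0.0, 0.8, -1.3]
opening: 1.002
finger_force: 0.0
panel top 5365 slope -0.059 z at x=.014 0.2647 x range 0.035 0.206 tcp lamp [0.0817 0.1015 0.1056] [-0.3 -0.2 -1.2]
panel top 4334 slope -0.0628 z at x=.014 0.2635 x range 0.035 0.206 tcp lamp [0.0816 0.1014 0.1055] [ 0.3 -0.  -0.6]
```

```bash
python3 -m crank '[[[0,0,-0.2],0,1],[[0,0,-0.45],0,1],[[0,0,-0.45],0,1]]'; python3 -c "
from h import *
pan('t13');pan('s13','scene')"
```

```text
time: 19.82
position: [0.4783, -0.0397, 0.1095]
tcp_rot: [-0.0, 0.74, 0.673, -0.0]
ft_force: [0.5, 1.4, -2.9]
opening: 1.005
finger_force: 0.0
panel top 5429 slope -0.0109 z at x=.014 0.2646 x range 0.035 0.207 tcp lamp [0.0817 0.1022 0.1095] [ 0.2  0.5 -2.3]
panel top 4227 slope -0.0151 z at x=.014 0.2635 x range 0.035 0.206 tcp lamp [0.0817 0.1022 0.1095] [ 0.4  1.  -2.9]
```

```bash
python3 -m crank '[[[0,0,-0.1],0,1],[[0,0,-0.1],0,1],[[0,0,1],0,1],[[0,-2,2],0,1],[[0,-5,2],0,1]]'; python3 -m crank '[[[-3,-1,-6],0,1],[[-8,-1,-10],0,1],[[-14,-1,-10],0,1],[[-19,0,-10],0,1],[[-24,0,-10],0,1]]'; python3 -c "
from h import *
pan('t14');pan('s14','scene')
L=lamp(cloud('t14')).reshape(-1,3)
L=L[(abs(L[:,0])<.06)&(abs(L[:,1])<.03)&(L[:,2]>.06)]
for h in np.arange(.06,.28,.02):
    q=L[(L[:,2]>=h)&(L[:,2]<h+.02)]
    if len(q)>5: print(h.round(2),len(q),np.percentile(q[:,0],[3,50,97]).round(4))
a=cv2.imread('pics/s14.png')[100:250,240:400];b=cv2.imread('pics/t14.png')[190:310,250:410]
cv2.imwrite('pics/c14.png',np.hstack([cv2.resize(a,(400,375),interpolation=2),cv2.resize(b,(400,375),interpolation=2)]))
"
```

```text
time: 20.55
position: [0.4286, -0.0354, 0.0889]
tcp_rot: [-0.0, 0.74, 0.673, 0.0]
ft_force: [-0.5, -1.1, 0.1]
opening: 1.0
finger_force: 0.0
time: 21.18
position: [0.4064, -0.2769, 0.19]
tcp_rot: [0.001, 0.74, 0.672, 0.0]
ft_force: [1.1, 0.4, 0.1]
opening: 0.999
finger_force: 0.0
panel top 5680 slope -0.0002 z at x=.014 0.2646 x range 0.035 0.207 tcp lamp [-0.169   0.1548  0.1896] [-0.7 -6.1 -0.4]
panel top 4186 slope -0.0036 z at x=.014 0.2635 x range 0.035 0.206 tcp lamp [-0.1652  0.155   0.1893] [-0.7  0.8 -0.8]
0.06 7 [-0.003   0.0045  0.0068]
0.08 7 [-0.0002  0.006   0.0069]
0.1 7 [-0.002   0.0049  0.0069]
0.12 6 [-0.0018  0.0027  0.0064]
0.22 7 [-0.0013  0.0027  0.0073]
0.24 100 [-0.0029  0.0044  0.0283]
0.26 881 [0.0099 0.0378 0.0586]
```

View pics/c14.png

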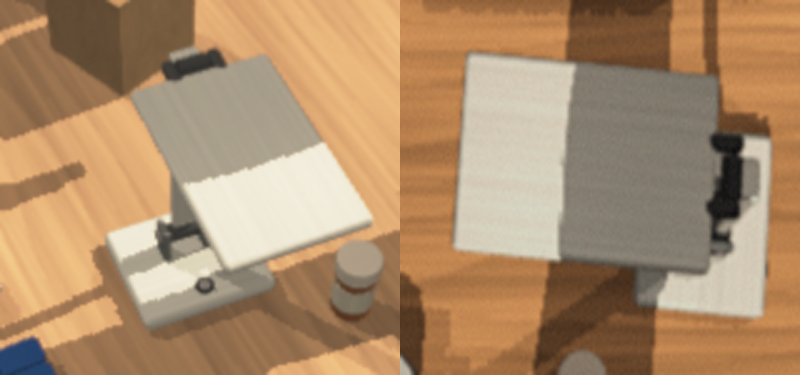

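The picture shows the panel level over the front, with the arm vertical (front face at a constant x of about 6.8 mm). I'll check the other things haven't moved and then hand in.

```bash
python3 -m crank '[[[0,0,0],0,1],[[0,0,0],0,1]]'
python3 - <<'E'
from h import *
W=cloud('t14')
for n,u0,u1,v0,v1,a,b in(('jar',220,265,295,340,.04,.07),('pill',308,338,298,328,.06,.09),('lotion',120,180,300,350,.05,.2),('cup',170,230,240,310,.115,.14),('org',260,370,160,195,.015,.05)):
    P=W[v0:v1,u0:u1].reshape(-1,3);P=P[(P[:,2]>a)&(P[:,2]<b)];print(n,np.round(cv2.minEnclosingCircle(P[:,:2].astype(np.float32))[0],3))
print(robot.finish_job())
E
```

```text
time: 21.52
position: [0.4064, -0.2729, 0.1895]
tcp_rot: [0.0, 0.739, 0.674, 0.0]
ft_force: [-0.1, -0.1, 0.5]
opening: 1.001
finger_force: 0.0
jar [0.453 0.162]
pill [ 0.462 -0.01 ]
lotion [0.44  0.343]
cup [0.533 0.26 ]
org [0.763 0.007]
the job is handed in; nothing more can be done
None
```

The job is handed in at about 21.5 s: the cup stands upright on the coaster, the lamp's arm is straight up, and its panel is level over the front. The jar, pill bottle, lotion and organizer measured unmoved; I did not re-measure the glasses case, flashlight and tissue box.

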